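# Stack the station modules and seat the vent plug

## Task

Build up the weather station on its foot: lower the tall battery module onto the bolted-down module of the foot so that its base recesses drop fully over the four lid lugs, then lower the flatter logger module, the one with the round vent plug in its lid, onto the battery module in the same way; set both down rather than dropping them. Then stand the seating tool squarely over the vent plug and press it until it snaps fully home (use only the tool on the plug), and stand the tool upright in its tray again. Leave everything else on the bench where it is.

Things in the scene. Friction and masses are not known exactly. Their poses are not given: they have to be found in the camera images.
- base_lid (a point): Centre of the top face of the lid on the station's fixed foot, 70 mm above the bench: a light grey module 116 (x) x 58 mm (y) bolted on a 182 x 120 mm aluminium frame (top 29 mm up). x along its long side, z up. The lid has four conical lugs 6 mm high (16 mm across at the foot, 10 mm at the tip) at x = +-40, y = +-16 mm.
- battery_mid (a point): Centre of the loose battery module, a closed light grey box 116 (x) x 58 (y) x 56 mm high (lid's top face 28 mm above this point), 0.42 kg, flat-sided. Lid lugs as on the foot; under it four recesses 19.5 mm square, 7.5 mm deep at the same places. Seated, its underside lies on the lid below; it fits either way round. A connector stands 8 mm out of its +x end.
- logger_mid (a point): Centre of the loose logger module: footprint, axes, lugs and recesses as the battery module, but only 42 mm high (lid's top face 21 mm above this point), 0.24 kg; it fits either way round. Two connectors stand 8 mm out of its +x end, a small dark display is on the other, and the round vent plug stands in the middle of its lid.
- vent_rim (a point): Centre of the top face of the vent plug's grey rim, in the middle of the logger module's lid. The rim is a disc 28 mm across and 3 mm thick; a small dome 11 mm across and 2.2 mm high stands on it. At the start the rim's top face is 9 mm above the lid; home, the rim lies on the lid and its top face is 3 mm above it.
- vent (a joint): How far the vent plug is pressed in (m): 0 at the start (standing proud), 0.006 fully home. It is a snap fit: it resists with about 12 N from the start, gives way past 4 mm, then snaps home by itself and stays there.
- seater_mid (a point): Centre, half-way up, of the seating tool: loose turned aluminium, 76 mm tall, 0.11 kg, standing upright in the tray. Foot 30 mm across, grooved shaft 26 mm across from 18 to 64 mm above the lower face, 29 mm head above. z up its axis. The lower face is a cup (ring 22 mm inside, 30 mm outside, 6.5 mm deep) that bears on the plug's rim and clears its dome.
- seater_face (a point): Centre of the seating tool's lower ring face, 38 mm below its middle.
- tray_in (a point): Centre of the inner floor (4 mm above the bench) of the fixed grey tool tray, inside 162 mm (x) by 102 mm (y), walls 16 mm high and 4 mm thick, rubber lined.
- driver: Bystander: screwdriver 125 mm long lying in the tray along its -y side.
- sparelid: Bystander: spare lid lying on the bench, a 116 x 58 x 8 mm plate with the same four lugs. Origin under its centre.
- plainbox: Bystander: small black project box 85 x 55 x 32 mm with a plain lid without lugs. Origin under its centre.
- meter: Bystander: multimeter lying on its back, 140 x 72 x 40 mm. Origin under its centre.
- jar: Bystander: white-capped pale screw jar 56 mm across, 60 mm high. Origin under its centre.
Not all that is in view belongs to the job. What is shaped like the part that bears seater_mid but purple or yellow is not meant.

How it is judged (in metres and radians):
On the way, in this order (a step that is already met when the one before it is completed fails the run):
1. battery module released, locked over the lugs of the station's foot (horizontal distance between battery_mid and base_lid below 0.004 m and z of battery_mid in the frame of base_lid below 0.0305 m and angle between the x axis of battery_mid and the x axis of base_lid, either way round below 0.08 rad and angle between battery_mid's own z axis and vertical below 0.05 rad and contact force between the fingers and battery below 0.5 N), for 0.2 s.
2. logger module released, locked over the lugs of the battery module (horizontal distance between logger_mid and battery_mid below 0.004 m and z of logger_mid in the frame of battery_mid between 0.04 and 0.0515 m and angle between the x axis of logger_mid and the x axis of battery_mid, either way round below 0.08 rad and angle between logger_mid's own z axis and vertical below 0.05 rad and contact force between the fingers and logger below 0.5 N), for 0.2 s.
3. vent plug snapped home under the seating tool, which stands squarely over it (value of joint vent above 0.005 m and horizontal distance between seater_face and vent_rim below 0.005 m and z of seater_face in the frame of vent_rim below 0.006 m and angle between seater_mid's own z axis and vertical below 0.15 rad).
At the end, for the whole second after the job is handed in: Battery on the foot and logger on the battery, each within 4 mm and 0.08 rad of the one below (either way round), level and within 2.5 mm of fully down; vent plug in by 5 of its 6 mm; seating tool upright (0.06 rad) and at rest on the tray floor (horizontal distance between battery_mid and base_lid below 0.004 m and z of battery_mid in the frame of base_lid between 0.02 and 0.0305 m and angle between the x axis of battery_mid and the x axis of base_lid, either way round below 0.08 rad and angle between each of battery_mid, logger_mid's own z axis and vertical below 0.05 rad and horizontal distance between logger_mid and battery_mid below 0.004 m and z of logger_mid in the frame of battery_mid between 0.04 and 0.0515 m and angle between the x axis of logger_mid and the x axis of battery_mid, either way round below 0.08 rad and value of joint vent above 0.005 m and x of seater_face in the frame of tray_in between -0.075 and 0.075 m and y of seater_face in the frame of tray_in between -0.045 and 0.045 m and z of seater_face in the frame of tray_in below 0.004 m and angle between seater_mid's own z axis and vertical below 0.06 rad and linear speed of seater below 0.02 m/s); the robot touches nothing.
It fails at once if a module is dropped (falls faster than 0.5 m/s out of the grip) ((linear speed of battery above 0.5 m/s and contact force between anything else and battery below 0.3 N) or (linear speed of logger above 0.5 m/s and contact force between anything else and logger below 0.3 N)).
It fails at once if the fingers push on the vent plug (contact force between the fingers and vent above 2 N).
It fails at once if a bystander is moved by more than 25 mm (distance of any of driver, sparelid, plainbox, meter, jar from where it was at the start of the episode above 0.025 m).
It also fails if it takes over 70 s, if anything falls off the work surface, if the arm or the gripper's body presses on something with over 40 N, if the wrist force passes 120 N, or if a joint passes its speed limit or range.

## Robot

A 6-joint arm with a two-finger parallel gripper is mounted at the origin on the work surface. World frame = base frame: x ahead of the robot, y to its left, z up, the work surface at z = 0. Lengths are in mm, angles in degrees, forces in N, time in s.
With the tool pointing down it reaches from about 300 to 850 mm from the base axis. Payload 4.2 kg.
Tool frame: the origin (TCP) lies on the mounting face of the last link; the fingertips stand 191 mm ahead of it and the grasp point (between the pads) lies 172 mm ahead of it; z points along the fingers, y is the direction in which the jaws open and shut (so a half turn about z gives the same grasp; the last joint's range is limited). The gripper opens to 91 mm and grips with 3 to 60 N. Pads are 32 mm wide; open, the fingers measure 118 mm over their backs; the gripper's body (76 mm by 178 mm) begins 60 mm behind the grasp point.
Start: joints at [64.4, 18.312, 89.639, -0, 72.044, -1.146], TCP at [238.024, 523.419, 404.776] pointing down, gripper open.
Joint ranges: [-177.97, 177.97], [-48.28, 115.42], [12.27, 149.76], [-77.06, 257.06], [2.81, 150.46], [-146.56, 146.56]. Speed limits (degrees/s): [147.25, 147.25, 180, 180, 180, 180].

## Interface

Orientations are given as [roll, pitch, yaw] about the fixed x, y, z axes, in that order (R = Rz(yaw) Ry(pitch) Rx(roll)).
In Python, from workcell import env gives the robot as it stands.
- The arm moves only by the shell command python3 -m handwheel 'ROWS' [FORCE]. ROWS is JSON, a list of rows, each an object with "gripper": the opening in per cent of the stroke, from 0 (shut) to 100 (fully open); "travel": the shift along the tool's x, y, z in m, a list of three; "twist": the turn about the tool's z in rad. In form: [{"gripper": gripper, "travel": [x, y, z], "twist": twist}, ...]. A call has 1 to 5 rows; each row shifts and turns the commanded pose from where the row before left it, along the tool's axes as they then stand; what a row does not reach is not made up. A row lasts 1/12 s, in which the tool goes at most 41.7 mm and 7.16 degrees, less where a joint would pass 70% of its speed; a pose out of reach is approached as far as the arm can. A call with a gripper value outside its range is refused whole. The fingers move at their own pace and stop on an object; FORCE is the grip in N (left out, the last holds). Time passes only in rows, so rows that do not move let the fingers close. It gives the time, the measured TCP pose, the force and the opening at its end, in the units of the state.
- env.state(): the state, without advancing time (a new reading comes with each control period).
- env.grab_frame(name): name is "scene" or "top" or "wrist"; returns a dict with "frame" (420x560x3 uint8, red, green, blue), "intrinsics" (3x3 intrinsics, pixels), "k1" (the pictures are not rectified: a ray, as slopes to the right and down, at radius r is drawn at 1 + k1 r^2 times it, then the intrinsics apply), "extrinsics" (4x4, takes a point from camera to world coordinates). Camera axes: x right, y down, z forward; pixel columns grow to the right and rows downward; lengths in mm; the calibration is good to about 2 mm. A picture is of the moment at which its call begins. There is no depth.
- env.job_done(): hands the job in, once; it reports no verdict.
Trained networks look in the newest picture that a camera, given by its name, has taken for a name from the list of things; names that differ only in an ending like _2 or _b are one class to them, and where a whole thing is asked for, a point or a joint stands for the part that bears it (a point fixed in the world has none). Each returns a list of dicts, best first, with "confidence" (0 to 1); they miss things now and then, are a little off and sometimes report something else, mostly with a low value. They report only what shows in the picture. A call takes as long as a camera call. They do not tell look-alikes from the thing itself.
- env.trace(camera, thing): "pixels" (420x560 bool, what is visible of it) and "uv" ([column, row] in pixels, amid what is visible of it).
- env.pinpoint(camera, thing): "uv" ([column, row] in pixels: a listed point, or the origin of a listed thing).
The state is a dict: "time_s": time; "qpos": joint angles; "qvel": joint speeds; "effort": joint torques, N m; "ee_pos": TCP position; "ee_rot": TCP orientation; "force": force on the tool from outside, world axes, zero at the start; "torque": the same for the moment, N m; "gripper_width": finger opening in mm.
Only numpy, scipy, OpenCV 4.12 (cv2) and the standard library are available. Lean on these libraries where they do the work, as an engineer would, in place of code of your own. Each camera call takes 0.05 s, during which the arm holds its last target. There are 200 camera calls.

## Working session

There is one attempt and no reset: what is moved stays moved. The work goes in short steps, Python scripts to look and compute and a shell command to move; the robot and the scene stay as the last step left them, time stands still between calls to the robot, and variables do not carry over. Pictures are saved under pics/ and viewed, about 8 in all and at most 12, crops included, and the job is handed in when it is done.

```bash
ls; mkdir -p pics; cat > h.py <<'E'
import numpy as np, cv2
from workcell import env
def grab(n,save=None):
    g=env.grab_frame(n)
    if save: cv2.imwrite('pics/'+save,g['frame'][:,:,::-1])
    return g
def ray(g,uv):
    K=np.array(g['intrinsics'],float);T=np.array(g['extrinsics'],float)
    d=np.array([(uv[0]-K[0,2])/K[0,0],(uv[1]-K[1,2])/K[1,1]]);s=d.copy()
    for _ in range(20): s=d/(1+g['k1']*(s@s))
    return T[:3,3],T[:3,:3]@np.array([s[0],s[1],1.])
def onz(g,uv,z):
    o,d=ray(g,uv);return o+d*(z-o[2])/d[2]
def proj(g,p):
    K=np.array(g['intrinsics'],float);T=np.array(g['extrinsics'],float)
    c=T[:3,:3].T@(np.asarray(p,float)-T[:3,3]);s=c[:2]/c[2];s=s*(1+g['k1']*(s@s))
    return np.array([K[0,0]*s[0]+K[0,2],K[1,1]*s[1]+K[1,2]])
E
python3 - <<'E'
from h import *
np.set_printoptions(precision=1,suppress=True)
Z=dict(base_lid=70,battery_mid=28,logger_mid=21,vent_rim=51,seater_mid=42,seater_face=4,tray_in=4,driver=4,sparelid=0,plainbox=0,meter=0,jar=0)
fr={}
for c in ('top','scene'):
    g=grab(c,c+'0.png');fr[c]=g['frame']
    print(c,np.array(g['extrinsics'])[:3,3])
    for n,z in Z.items():
        for r in env.pinpoint(c,n)[:4]:
            print(n,round(r['confidence'],2),np.array(r['uv']),onz(g,r['uv'],z))
print(env.state())
E
```

```text
pics
top [ 367.2   -9.5 1326.8]
base_lid 0.75 [299.7 197.3] [561.2 -68.9  70. ]
battery_mid 0.58 [147.9 193.5] [577.  324.8  28. ]
logger_mid 0.78 [206.5 245.2] [443.5 169.4  21. ]
logger_mid 0.23 [402.1 215. ] [ 522.6 -339.1   21. ]
vent_rim 0.52 [203.6 246.2] [439.2 172.6  51. ]
vent_rim 0.36 [305.4 278. ] [360.3 -83.2  51. ]
seater_mid 0.55 [421.  154.9] [ 679.  -389.8   42. ]
seater_mid 0.44 [349.6 209.4] [ 534.5 -198.1   42. ]
seater_mid 0.43 [404.8 206.7] [ 541.7 -341.6   42. ]
seater_mid 0.42 [355.8 250.5] [ 429.3 -212.1   42. ]
seater_face 0.74 [397.1 208.8] [ 541.2 -330.5    4. ]
seater_face 0.72 [345.8 211.8] [ 533.  -193.5    4. ]
seater_face 0.7 [204.2 129.2] [757.1 185.    4. ]
seater_face 0.66 [415.5 159.5] [ 675.4 -385.4    4. ]
tray_in 0.95 [403.8 217. ] [ 519.3 -347.8    4. ]
driver 0.81 [414.7 214. ] [ 527.3 -377.4    4. ]
sparelid 0.93 [306.4 276.4] [364.2 -88.8   0. ]
plainbox 0.75 [203.  132.1] [750.1 188.7   0. ]
meter 0.69 [339.8 128.4] [ 761.6 -182.1    0. ]
meter 0.17 [210.2 244.5] [446.6 162.6   0. ]
jar 0.79 [139.9 267.2] [386.2 346.4   0. ]
scene [1070.2 -
[... 633 characters left out ...]
. ]
tray_in 0.83 [163.  315.4] [ 527. -346.    4.]
driver 0.66 [297.4 155.9] [405.1 317.9   4. ]
sparelid 0.92 [196.  219.5] [356.8 -84.8   0. ]
sparelid 0.34 [257.4 234.7] [529.2 -24.3   0. ]
plainbox 0.95 [371.2 225.5] [750.2 190.1   0. ]
meter 0.63 [292.2 323.8] [ 766.2 -182.1    0. ]
jar 0.86 [297.9 154.9] [399.9 327.7   0. ]
{'time_s': 1.3, 'qpos': array([64.4, 18.3, 89.6, -0. , 72. , -1.1]), 'qvel': array([ 0. , -0.1,  0.1, -0.1,  0. ,  0. ]), 'effort': array([ -0. , -41.2, -23.2,   0.1,   0. ,   0. ]), 'ee_pos': array([238. , 523.4, 404.8]), 'ee_rot': array([180. ,   0. , 155.5]), 'force': array([-0.8, -0.4,  0.2]), 'torque': array([-0., -0., -0.]), 'gripper_width': 91.17931765193826}
```

```bash
python3 -c "
import cv2,numpy as np
a=cv2.imread('pics/top0.png')[95:305,100:460]
cv2.imwrite('pics/topc.png',cv2.resize(a,None,fx=2.2,fy=2.2,interpolation=2))
b=cv2.imread('pics/scene0.png')[130:400,130:420]
cv2.imwrite('pics/scenec.png',cv2.resize(b,None,fx=2.2,fy=2.2,interpolation=2))"
```

```text
(no output)
```

View pics/topc.png

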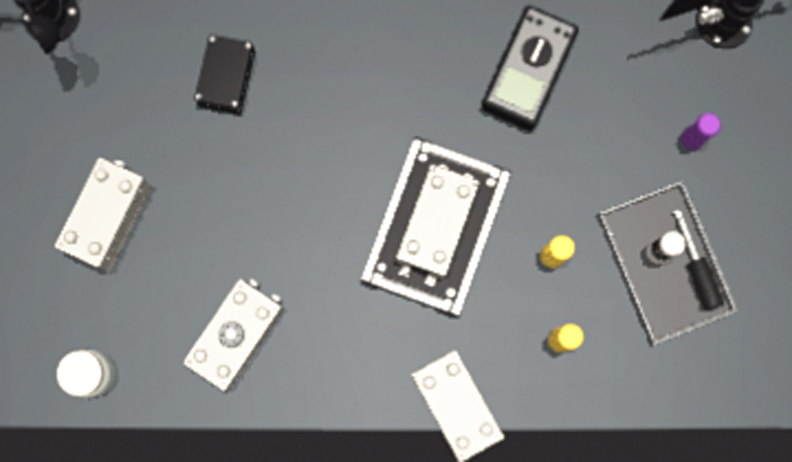

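View pics/scenec.png

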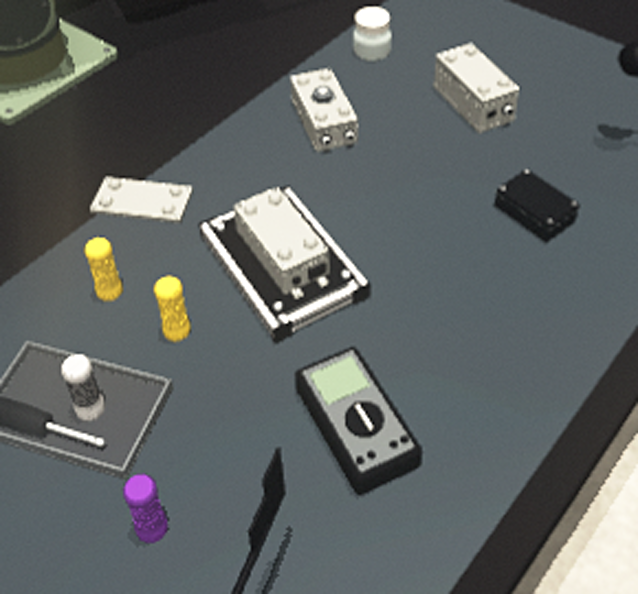

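The top crop shows battery (100,214), logger with vent (233,333), foot (437,222) and the silver seating tool in the tray (671,243). In the scene crop the tool is at (80,385). There are four tool-like candidates: silver in the tray, yellow at (557,252) and (566,337), and purple at (708,125). Only the silver one fits, being aluminium and standing in the tray. Next I work out the coarse yaws.

```bash
python3 - <<'E'
from h import *
np.set_printoptions(precision=1,suppress=True)
g=grab('top')
L=dict(bat=(56+5,[(69,237),(95,248),(101,174),(125,186)]),log=(42+5,[(200,356),(223,371),(239,297),(262,312)]),base=(75,[(413,247),(439,257),(437,182),(464,190)]))
for n,(z,c) in L.items():
    p=np.array([onz(g,(x/2.2+100,y/2.2+95),z)[:2] for x,y in c])
    d=p[2]+p[3]-p[0]-p[1]; print(n,p.mean(0),np.degrees(np.arctan2(d[1],d[0])),np.linalg.norm(d)/2)
t=np.array([onz(g,(x/2.2+100,y/2.2+95),20)[:2] for x,y in [(599,213),(683,183),(736,311),(654,344)]])
print(t,t.mean(0)); s=env.state();print(s['ee_pos'],s['time_s'])
w=grab('wrist');print(np.array(w['extrinsics']),w['intrinsics'],w['k1'])
E
```

```text
bat [578.2 325.8] -24.463878706650068 80.56290951718871
log [437.9 169.5] -32.72551196070612 80.6234183903041
base [567.6 -67.5] -20.360566594307844 81.15870120405327
[[ 584.  -262.1]
 [ 620.9 -365.2]
 [ 466.6 -423.8]
 [ 427.9 -323.8]] [ 524.8 -343.7]
[238.  523.4 404.8] 1.35
[[  0.4   0.9   0.2 176.9]
 [  0.9  -0.4  -0.1 551.5]
 [  0.    0.2  -1.  386.4]
 [  0.    0.    0.    1. ]] [[321.6   0.  282.7]
 [  0.  321.6 207.9]
 [  0.    0.    1. ]] -0.006259998055964781
```

```bash
python3 -m handwheel '[{"gripper":100,"travel":[-0.02,-0.004,0],"twist":0},{"gripper":100,"travel":[-0.039,-0.004,0],"twist":0},{"gripper":100,"travel":[-0.04,-0.004,0],"twist":0},{"gripper":100,"travel":[-0.04,-0.004,0],"twist":0},{"gripper":100,"travel":[-0.04,-0.004,0],"twist":0}]' 20
python3 -m handwheel '[{"gripper":100,"travel":[-0.04,-0.004,0],"twist":0},{"gripper":100,"travel":[-0.04,-0.004,0],"twist":0},{"gripper":100,"travel":[-0.04,-0.004,0],"twist":0},{"gripper":100,"travel":[-0.04,-0.004,0],"twist":0},{"gripper":100,"travel":[-0.04,-0.002,0],"twist":0}]'
python3 -m handwheel '[{"gripper":100,"travel":[-0.01,0,0],"twist":0},{"gripper":100,"travel":[0,0,0],"twist":0},{"gripper":100,"travel":[0,0,0],"twist":0}]'
python3 - <<'E'
from h import *
np.set_printoptions(precision=1,suppress=True)
g=grab('wrist','w1.png')
s=env.state();print(s['ee_pos'],s['ee_rot'],s['force'])
for r in env.pinpoint('wrist','battery_mid')[:2]: print(r, onz(g,r['uv'],28))
m=env.trace('wrist','battery_mid')[0];v=g['frame'].copy();c,_=cv2.findContours(m['pixels'].astype(np.uint8),0,1)
cv2.imwrite('pics/w1c.png',v[:,:,::-1])
np.save('m1.npy',m['pixels']);print(m['uv'],m['pixels'].sum())
E
```

```text
time_s: 1.82
ee_pos: [393.9, 430.1, 404.9]
ee_rot: [180.0, 0.0, 155.6]
force: [0.7, 0.5, 0.4]
gripper_width: 91.5
time_s: 2.23
ee_pos: [568.8, 330.4, 404.9]
ee_rot: [180.0, -0.0, 155.5]
force: [0.0, 0.8, -0.2]
gripper_width: 91.5
time_s: 2.48
ee_pos: [576.3, 327.8, 404.3]
ee_rot: [-180.0, -0.1, 155.5]
force: [0.4, 0.4, -1.0]
gripper_width: 91.3
[575.5 328.3 404.5] [-180.    -0.1  155.6] [ 0.7  0.1 -0.1]
{'uv': [280.0, 192.2], 'confidence': 0.89} [576.7 324.6  28. ]
[279.4, 193.7] 6113
```

View pics/w1c.png

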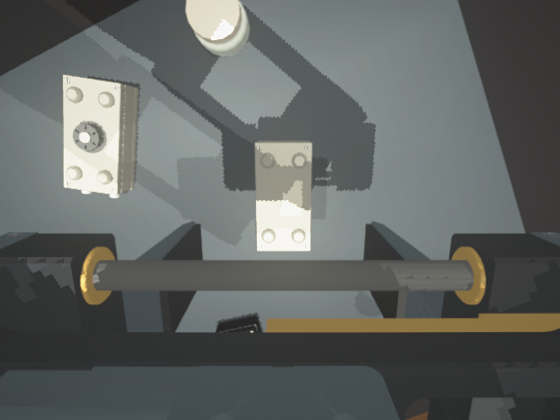

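The wrist view shows the battery lid at columns 256–311, rows 142–250, with lugs at (267,160), (299,160), (268,236) and (297,236), squarely between the jaws. The logger is at (90,135). I'll fit the lid outline and lug rings to the gradients.

```bash
cat >> h.py <<'E'
from scipy.optimize import minimize
def model(x,y,yaw,z,hx=58,hy=29,outline=True,vent=None):
    t=np.linspace(-1,1,60);P=[]
    if outline:
        for s in(-1,1): P+= [np.c_[t*hx,0*t+s*hy,0*t+z],np.c_[0*t+s*hx,t*hy,0*t+z]]
    a=np.linspace(0,2*np.pi,40)
    for sx in(-40,40):
        for sy in(-16,16): P+=[np.c_[sx+5*np.cos(a),sy+5*np.sin(a),0*a+z+6],np.c_[sx+8*np.cos(a),sy+8*np.sin(a),0*a+z]]
    P=np.vstack(P);c,s=np.cos(yaw),np.sin(yaw)
    return np.c_[x+c*P[:,0]-s*P[:,1],y+s*P[:,0]+c*P[:,1],P[:,2]]
def projN(g,P):
    K=np.array(g['intrinsics'],float);T=np.array(g['extrinsics'],float)
    C=(P-T[:3,3])@T[:3,:3];s=C[:,:2]/C[:,2:];s=s*(1+g['k1']*(s**2).sum(1))[:,None]
    return s*[K[0,0],K[1,1]]+[K[0,2],K[1,2]]
def fit(g,x,y,yawdeg,z,save=None,outline=True,rng=12):
    f=cv2.cvtColor(g['frame'],cv2.COLOR_RGB2GRAY).astype(np.float32)
    best=np.array([x,y,np.radians(yawdeg)]);
    for sig,n,r,ry in((2.5,9,rng,.08),(1.2,7,4,.03)):
        b=cv2.GaussianBlur(f,(0,0),sig);G=np.minimum(np.hypot(cv2.Sobel(b,5,1,0),cv2.Sobel(b,5,0,1)),150)
        def cost(p):
            q=projN(g,model(p[0],p[1],p[2],z,outline=outline)).astype(np.float32)
            return -cv2.remap(G,q[:,0:1],q[:,1:2],1).mean()
        c=[best+[i,j,k] for i in np.linspace(-r,r,n) for j in np.linspace(-r,r,n) for k in np.linspace(-ry,ry,5)]
        best=min(c,key=cost)
        best=minimize(cost,best,method='Nelder-Mead',options=dict(initial_simplex=best+np.array([[0,0,0],[1.5,0,0],[0,1.5,0],[0,0,.015]]))).x
    if save:
        v=g['frame'][:,:,::-1].copy();q=projN(g,model(*best,z,outline=outline))
        v=cv2.resize(v,None,fx=3,fy=3,interpolation=2)
        for u in q: cv2.circle(v,(int(u[0]*3+1),int(u[1]*3+1)),1,(0,0,255),-1)
        c=(projN(g,np.array([[best[0],best[1],z]]))[0]*3).astype(int)
        y0=max(0,c[1]-230);x0=max(0,c[0]-230);cv2.imwrite('pics/'+save,v[y0:y0+460,x0:x0+460])
    return best[0],best[1],np.degrees(best[2]),-cost(best)
def delta(p,z=None):
    "travel (mm, tool x,y,z) and twist rad to bring TCP to world point p=(x,y,yaw)"
    s=env.state();e=s['ee_pos'];w=np.radians(s['ee_rot'][2]);d=np.array(p[:2])-e[:2]
    tw=(np.degrees(w)-p[2]+90)%180-90
    return np.round([np.cos(w)*d[0]+np.sin(w)*d[1],np.sin(w)*d[0]-np.cos(w)*d[1],0 if z is None else e[2]-z],1),round(np.radians(tw),4)
E
python3 - <<'E'
from h import *
g=grab('wrist')
b=fit(g,576,326,155.5,56,'fb.png');print('bat',b,delta(b,200))
l=fit(g,439,170,147.3,42,'fl.png');print('log',l)
a=cv2.imread('pics/fb.png');c=cv2.imread('pics/fl.png');h=min(len(a),len(c));cv2.imwrite('pics/f1.png',cv2.resize(np.hstack([a[:h],c[:h]]),None,fx=.85,fy=.85))
E
```

```text
bat (np.float64(579.2523331876288), np.float64(327.1915535280599), np.float64(155.50017717165886), np.float32(93.476746)) (array([-4.600e+00,  2.000e-01,  2.051e+02]), np.float64(0.0028))
log (np.float64(438.38059699403254), np.float64(170.25552816852704), np.float64(146.77831959936768), np.float32(104.179405))
```

View pics/f1.png

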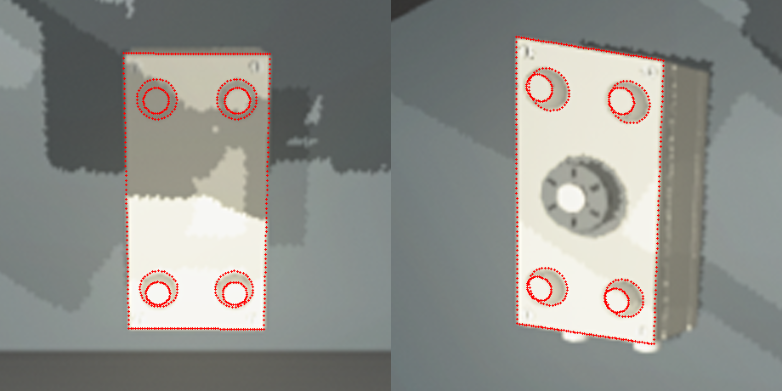

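Both fits lie exactly on the lid edges and lugs. Next I descend on the battery and grip it.

```bash
python3 -m handwheel '[{"gripper":100,"travel":[-0.0046,0,0.025],"twist":0.003},{"gripper":100,"travel":[0,0,0.038],"twist":0},{"gripper":100,"travel":[0,0,0.04],"twist":0},{"gripper":100,"travel":[0,0,0.04],"twist":0},{"gripper":100,"travel":[0,0,0.035],"twist":0}]' 35
python3 -m handwheel '[{"gripper":100,"travel":[0,0,0.015],"twist":0},{"gripper":100,"travel":[0,0,0.008],"twist":0},{"gripper":100,"travel":[0,0,0],"twist":0},{"gripper":50,"travel":[0,0,0],"twist":0},{"gripper":40,"travel":[0,0,0],"twist":0}]'
python3 -m handwheel '[{"gripper":30,"travel":[0,0,0],"twist":0},{"gripper":30,"travel":[0,0,0],"twist":0},{"gripper":30,"travel":[0,0,0],"twist":0},{"gripper":30,"travel":[0,0,0],"twist":0}]'
```

```text
time_s: 3.1
ee_pos: [578.9, 326.7, 225.1]
ee_rot: [-180.0, -0.0, 155.5]
force: [-0.1, -0.5, 0.4]
gripper_width: 91.6
time_s: 3.52
ee_pos: [581.0, 326.6, 205.9]
ee_rot: [179.8, 0.1, 155.4]
force: [-0.1, 1.0, 0.8]
gripper_width: 80.6
time_s: 3.85
ee_pos: [580.8, 325.9, 204.8]
ee_rot: [179.9, 0.1, 155.4]
force: [-0.9, -0.3, 2.6]
gripper_width: 57.9
```

```bash
python3 -m handwheel '[{"gripper":30,"travel":[0,0,-0.01],"twist":0},{"gripper":30,"travel":[0,0,-0.025],"twist":0},{"gripper":30,"travel":[0,0,-0.038],"twist":0},{"gripper":30,"travel":[0,0,-0.038],"twist":0},{"gripper":30,"travel":[0,0,-0.035],"twist":0}]'
python3 -m handwheel '[{"gripper":30,"travel":[-0.008,-0.009,-0.015],"twist":0},{"gripper":30,"travel":[-0.016,-0.020,0],"twist":0},{"gripper":30,"travel":[-0.025,-0.030,0],"twist":0},{"gripper":30,"travel":[-0.025,-0.030,0],"twist":0},{"gripper":30,"travel":[-0.025,-0.030,0],"twist":0}]'
python3 -m handwheel '[{"gripper":30,"travel":[-0.025,-0.030,0],"twist":0},{"gripper":30,"travel":[-0.025,-0.030,0],"twist":0},{"gripper":30,"travel":[-0.025,-0.030,0],"twist":0},{"gripper":30,"travel":[-0.025,-0.030,0],"twist":0},{"gripper":30,"travel":[-0.025,-0.030,0],"twist":0}]'
python3 -m handwheel '[{"gripper":30,"travel":[-0.025,-0.030,0],"twist":0},{"gripper":30,"travel":[-0.025,-0.030,0],"twist":0},{"gripper":30,"travel":[-0.018,-0.025,0],"twist":0},{"gripper":30,"travel":[-0.01,-0.01,0],"twist":0},{"gripper":30,"travel":[0,0,0],"twist":0}]'
python3 - <<'E'
from h import *
g=grab('wrist')
b=fit(g,566,-66,159.6,70,'fbase.png');print('base',b,delta(b))
s=env.state();e=s['ee_pos'];print(e,s['ee_rot'],s['gripper_width'],s['force'],s['time_s'])
cv2.imwrite('pics/w2.png',g['frame'][:,:,::-1])
a=cv2.imread('pics/fbase.png');c=cv2.imread('pics/w2.png');o=np.zeros((460,1020,3),np.uint8);o[:len(a),:a.shape[1]]=a;o[:420,460:]=c;cv2.imwrite('pics/f2.png',cv2.resize(o,None,fx=.78,fy=.78))
E
```

```text
time_s: 4.27
ee_pos: [580.2, 325.7, 351.3]
ee_rot: [-179.9, -0.1, 155.4]
force: [1.3, 0.8, -4.3]
gripper_width: 58.1
time_s: 4.68
ee_pos: [620.6, 175.1, 364.5]
ee_rot: [-179.9, -0.1, 155.4]
force: [0.7, 0.5, -4.6]
gripper_width: 57.4
time_s: 5.1
ee_pos: [671.9, -13.9, 364.3]
ee_rot: [-180.0, -0.1, 155.4]
force: [0.2, -0.2, -3.8]
gripper_width: 58.0
time_s: 5.52
ee_pos: [703.7, -134.6, 363.7]
ee_rot: [-179.9, -0.0, 155.1]
force: [0.5, -0.0, -4.5]
gripper_width: 57.9
base (np.float64(568.5813412871619), np.float64(-66.36849520226536), np.float64(160.08177015519962), np.float32(52.20713)) (array([150.1,   3.5,   0. ]), np.float64(-0.0849))
[ 703.38440696 -132.41436695  363.72825297] [ 1.79992537e+02 -1.26110749e-01  1.55218519e+02] 57.574664848126 [-0.61061902  1.12078678 -4.09375571] 5.5667
```

View pics/f2.png

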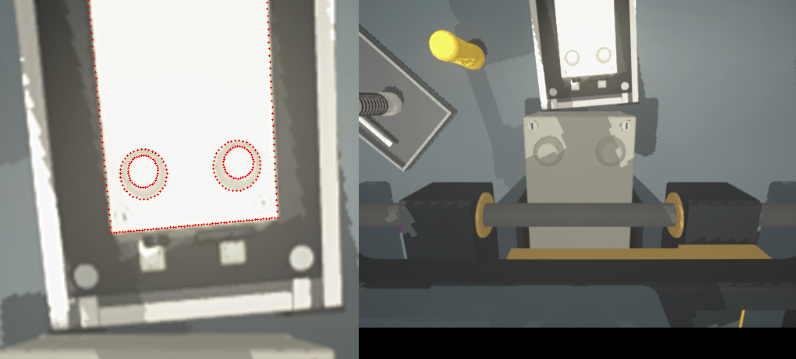

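The fit lies on the foot lid's near end and its lugs; the yellow tool and the tray are to the left. I'll average a few frames for the foot, and fit the battery in hand.

```bash
python3 - <<'E'
from h import *
np.set_printoptions(precision=2,suppress=True)
B=[];E=[];W=[];H=[]
for i in range(5):
    g=grab('wrist');s=env.state();E.append(s['ee_pos']);W.append(s['ee_rot'][2]);B.append(fit(g,568.6,-66.4,160,70,rng=4))
    e=s['ee_pos'];H.append(np.array(fit(g,e[0],e[1],W[-1],e[2]-148.8,rng=4,save='fh.png'))[:3]-[e[0],e[1],W[-1]])
print(np.array(B),np.array(E),W,np.array(H),sep='\n')
b=np.mean(B,0);e=np.mean(E,0);w=np.radians(np.mean(W));d=b[:2]-e[:2];c,s_=np.cos(w),np.sin(w)
print('go',c*d[0]+s_*d[1],s_*d[0]-c*d[1],w-np.radians(b[2]));h=np.mean(H,0);print('inhand',c*h[0]+s_*h[1],s_*h[0]-c*h[1])
E
```

```text
[[568.58 -66.43 160.2   53.11]
 [568.8  -66.02 159.54  53.99]
 [568.64 -66.09 159.74  54.66]
 [568.64 -66.15 159.79  54.77]
 [568.61 -66.14 159.86  54.53]]
[[ 703.23 -130.94  363.95]
 [ 703.17 -130.05  364.22]
 [ 703.19 -129.51  364.44]
 [ 703.21 -129.3   364.65]
 [ 703.27 -129.24  364.82]]
[np.float64(155.31038197752383), np.float64(155.38367737680764), np.float64(155.4363544054871), np.float64(155.46169218995777), np.float64(155.4750592867959)]
[[-1.36 -0.44 -0.15]
 [-1.45  0.33 -0.13]
 [-5.17  2.59  0.55]
 [-5.15  2.82  0.42]
 [-1.36  1.06 -0.04]]
go 148.83887029723985 1.8860502542202369 -0.07705666018276691
inhand 3.162604886077406 -0.05024686286741109
```

View pics/fh.png

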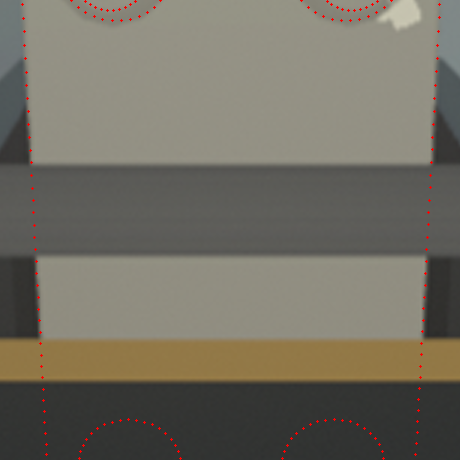

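```bash
python3 -m handwheel '[{"gripper":30,"travel":[0.015,0,0],"twist":-0.02},{"gripper":30,"travel":[0.03,0.0015,0],"twist":-0.02},{"gripper":30,"travel":[0.035,0,0],"twist":-0.02},{"gripper":30,"travel":[0.035,0,0],"twist":-0.0155},{"gripper":30,"travel":[0.022,0,0],"twist":0}]'
python3 -m handwheel '[{"gripper":30,"travel":[0.010,0,0],"twist":0},{"gripper":30,"travel":[0,0,0.01],"twist":0},{"gripper":30,"travel":[0,0,0.02],"twist":0},{"gripper":30,"travel":[0,0,0.02],"twist":0},{"gripper":30,"travel":[0,0,0.01],"twist":0}]'
python3 -m handwheel '[{"gripper":30,"travel":[0,0,0],"twist":0},{"gripper":30,"travel":[0,0,0],"twist":0},{"gripper":30,"travel":[0,0,0],"twist":0},{"gripper":30,"travel":[0,0,0],"twist":0},{"gripper":30,"travel":[0,0,0],"twist":0}]'
python3 - <<'E'
from h import *
for i in range(2): g=grab('wrist')
s=env.state();w=np.radians(s['ee_rot'][2]);o=1.7*np.array([np.cos(w),np.sin(w)])
print(s['ee_pos'],s['ee_rot'],s['force'],s['torque'],delta((568.64-o[0],-66.14-o[1],159.8),274.8))
E
```

```text
time_s: 6.23
ee_pos: [574.0, -75.4, 364.9]
ee_rot: [180.0, -0.2, 159.8]
force: [-0.6, 0.0, -4.1]
gripper_width: 58.0
time_s: 6.65
ee_pos: [568.2, -73.9, 302.4]
ee_rot: [-180.0, -0.1, 159.7]
force: [-0.5, 0.4, -4.7]
gripper_width: 58.1
time_s: 7.07
ee_pos: [568.3, -74.3, 305.8]
ee_rot: [180.0, 0.1, 159.7]
force: [-0.6, 0.3, -4.0]
gripper_width: 57.6
[568.055242   -74.24750907 305.48846409] [1.79977392e+02 8.56524651e-02 1.59698169e+02] [ 0.11815594  0.98538622 -4.70490445] [ 0.00070093  0.00791821 -0.02866262] (array([ 0.6,  7.8, 30.7]), np.float64(-0.0018))
```

```bash
python3 -m handwheel '[{"gripper":30,"travel":[0.0006,0.004,0],"twist":-0.002},{"gripper":30,"travel":[0,0.004,0.005],"twist":0},{"gripper":30,"travel":[0,0,0.01],"twist":0},{"gripper":30,"travel":[0,0,0.005],"twist":0},{"gripper":30,"travel":[0,0,0],"twist":0}]'
python3 -m handwheel '[{"gripper":30,"travel":[0,0,0],"twist":0},{"gripper":30,"travel":[0,0,0],"twist":0},{"gripper":30,"travel":[0,0,0],"twist":0},{"gripper":30,"travel":[0,0,0],"twist":0}]'
python3 - <<'E'
from h import *
g=grab('wrist')
s=env.state();w=np.radians(s['ee_rot'][2]);o=1.7*np.array([np.cos(w),np.sin(w)])
print(s['ee_pos'],s['ee_rot'],s['force'],s['torque'],delta((568.64-o[0],-66.14-o[1],159.8),274.8))
E
```

```text
time_s: 7.58
ee_pos: [569.4, -66.3, 282.6]
ee_rot: [-179.9, -0.2, 159.8]
force: [-1.2, -0.8, -4.2]
gripper_width: 57.6
time_s: 7.92
ee_pos: [570.2, -66.6, 285.0]
ee_rot: [180.0, 0.0, 159.8]
force: [0.9, 0.2, -4.4]
gripper_width: 57.9
[570.16153714 -66.56868001 285.0852211 ] [1.79986256e+02 4.11888927e-02 1.59808518e+02] [ 0.47201867  0.02012964 -3.99761874] [0.03655682 0.01806459 0.01007946] (array([-0.1, -0.1, 10.3]), np.float64(0.0001))
```

```bash
python3 -m handwheel '[{"gripper":30,"travel":[0,0,0.002],"twist":0},{"gripper":30,"travel":[0,0,0.002],"twist":0},{"gripper":30,"travel":[0,0,0.002],"twist":0},{"gripper":30,"travel":[0,0,0.001],"twist":0},{"gripper":30,"travel":[0,0,0],"twist":0}]'
python3 -m handwheel '[{"gripper":30,"travel":[0,0,0.001],"twist":0},{"gripper":30,"travel":[0,0,0.001],"twist":0},{"gripper":30,"travel":[0,0,0.001],"twist":0},{"gripper":30,"travel":[0,0,0.001],"twist":0},{"gripper":30,"travel":[0,0,0],"twist":0}]'
```

```text
time_s: 8.38
ee_pos: [570.0, -66.5, 277.3]
ee_rot: [-180.0, -0.0, 159.8]
force: [-0.9, 0.3, -4.1]
gripper_width: 58.0
time_s: 8.8
ee_pos: [570.0, -66.5, 274.7]
ee_rot: [180.0, 0.0, 159.8]
force: [-1.9, 0.6, 3.5]
gripper_width: 57.8
```

```bash
python3 -m handwheel '[{"gripper":30,"travel":[0,0,0.0005],"twist":0},{"gripper":30,"travel":[0,0,0],"twist":0},{"gripper":30,"travel":[0,0,0],"twist":0}]'
python3 -m handwheel '[{"gripper":80,"travel":[0,0,0],"twist":0},{"gripper":100,"travel":[0,0,0],"twist":0},{"gripper":100,"travel":[0,0,0],"twist":0},{"gripper":100,"travel":[0,0,0],"twist":0}]'
python3 -m handwheel '[{"gripper":100,"travel":[0,0,-0.01],"twist":0},{"gripper":100,"travel":[0,0,-0.03],"twist":0},{"gripper":100,"travel":[0,0,-0.04],"twist":0},{"gripper":100,"travel":[0,0,-0.04],"twist":0},{"gripper":100,"travel":[0,0,-0.04],"twist":0}]'
python3 -m handwheel '[{"gripper":100,"travel":[0,0,-0.04],"twist":0},{"gripper":100,"travel":[0,0,-0.01],"twist":0},{"gripper":100,"travel":[0,0,0],"twist":0},{"gripper":100,"travel":[0,0,0],"twist":0},{"gripper":100,"travel":[0,0,0],"twist":0}]'
python3 - <<'E'
from h import *
g=grab('wrist')
b=fit(g,568.6,-66.1,159.8,126,'fs.png',rng=5);print(b)
print(fit(g,568.6,-66.1,159.8,132,rng=5))
s=env.state();print(s['ee_pos'],s['ee_rot'],delta((438.4,170.3,146.8)),s['qpos'])
E
```

```text
time_s: 9.05
ee_pos: [570.0, -66.5, 274.7]
ee_rot: [180.0, 0.1, 159.8]
force: [-3.1, 0.3, 7.0]
gripper_width: 57.8
time_s: 9.38
ee_pos: [570.3, -66.5, 273.2]
ee_rot: [180.0, 0.0, 159.8]
force: [0.6, 0.2, -0.9]
gripper_width: 81.9
time_s: 9.8
ee_pos: [569.7, -66.5, 435.7]
ee_rot: [180.0, 0.0, 159.8]
force: [0.5, 0.1, -1.0]
gripper_width: 90.8
time_s: 10.22
ee_pos: [569.8, -66.4, 481.3]
ee_rot: [-180.0, -0.2, 159.8]
force: [-0.3, -0.3, 0.1]
gripper_width: 91.0
(np.float64(568.5430810549665), np.float64(-65.28350951540959), np.float64(159.70992672344065), np.float32(95.041115))
(np.float64(567.447810475689), np.float64(-64.91156730472693), np.float64(159.85924870615796), np.float32(91.51253))
[569.86877842 -66.48838809 480.91327564] [-179.94851643   -0.25306681  159.8125232 ] (array([205.1, 176.9,   0. ]), np.float64(0.2271)) [-7.80431817e+00  1.61711884e+01  8.18177587e+01  4.02025680e-03
  8.22692728e+01 -7.76175048e+01]
```

View pics/fs.png

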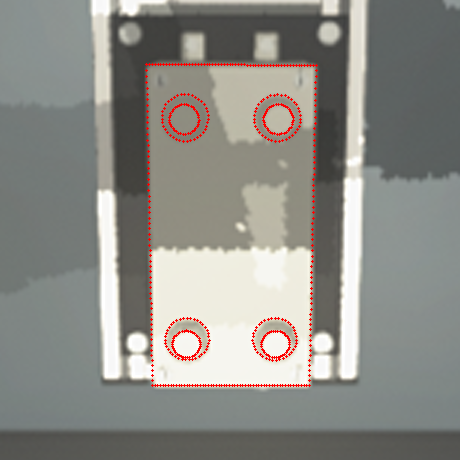

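The fit with the lid at z = 126 matches and the hand heights agree, so the battery is seated. On to the logger.

```bash
python3 -m handwheel '[{"gripper":100,"travel":[0.02,0.017,0],"twist":0},{"gripper":100,"travel":[0.028,0.025,0],"twist":0},{"gripper":100,"travel":[0.028,0.025,0.01],"twist":0},{"gripper":100,"travel":[0.028,0.025,0.01],"twist":0},{"gripper":100,"travel":[0.028,0.025,0.01],"twist":0}]' 35
python3 -m handwheel '[{"gripper":100,"travel":[0.028,0.025,0.01],"twist":0},{"gripper":100,"travel":[0.025,0.02,0.02],"twist":0},{"gripper":100,"travel":[0.02,0.015,0.02],"twist":0},{"gripper":100,"travel":[0,0,0],"twist":0.114},{"gripper":100,"travel":[0,0,0],"twist":0.113}]'
python3 -m handwheel '[{"gripper":100,"travel":[0,0,0],"twist":0},{"gripper":100,"travel":[0,0,0],"twist":0},{"gripper":100,"travel":[0,0,0],"twist":0},{"gripper":100,"travel":[0,0,0],"twist":0}]'
python3 - <<'E'
from h import *
for i in range(2):
    g=grab('wrist');l=fit(g,438.4,170.3,146.8,42,'fl2.png',rng=5);print(l,delta(l,197))
s=env.state();print(s['ee_pos'],s['ee_rot'])
E
```

```text
time_s: 10.68
ee_pos: [485.4, 90.0, 451.0]
ee_rot: [-179.9, -0.2, 159.8]
force: [1.7, 0.1, -0.1]
gripper_width: 91.4
time_s: 11.1
ee_pos: [437.1, 171.4, 400.1]
ee_rot: [-179.7, -0.2, 146.7]
force: [0.3, -0.3, 1.1]
gripper_width: 90.8
time_s: 11.43
ee_pos: [438.9, 170.1, 402.9]
ee_rot: [-180.0, -0.0, 146.9]
force: [0.2, -0.1, 0.7]
gripper_width: 91.2
(np.float64(438.84892195264155), np.float64(170.38265098922415), np.float64(146.6947232799492), np.float32(96.87952)) (array([2.000e-01, 2.000e-01, 2.061e+02]), np.float64(0.0026))
(np.float64(438.75920498733274), np.float64(170.3652106449003), np.float64(146.74122411811146), np.float32(97.247925)) (array([3.000e-01, 2.000e-01, 2.062e+02]), np.float64(0.0015))
[438.88851682 170.09131086 403.16344855] [-1.79998126e+02 -6.97396016e-03  1.46825716e+02]
```

```bash
python3 -m handwheel '[{"gripper":100,"travel":[0.0003,0,0.025],"twist":0.002},{"gripper":100,"travel":[0,0,0.038],"twist":0},{"gripper":100,"travel":[0,0,0.04],"twist":0},{"gripper":100,"travel":[0,0,0.04],"twist":0},{"gripper":100,"travel":[0,0,0.035],"twist":0}]' 35
python3 -m handwheel '[{"gripper":100,"travel":[0,0,0.018],"twist":0},{"gripper":100,"travel":[0,0,0.008],"twist":0},{"gripper":100,"travel":[0,0,0],"twist":0},{"gripper":100,"travel":[0,0,0],"twist":0},{"gripper":60,"travel":[0,0,0],"twist":0}]'
python3 -m handwheel '[{"gripper":30,"travel":[0,0,0],"twist":0},{"gripper":30,"travel":[0,0,0],"twist":0},{"gripper":30,"travel":[0,0,0],"twist":0},{"gripper":30,"travel":[0,0,0],"twist":0},{"gripper":30,"travel":[0,0,0],"twist":0}]'
```

```text
time_s: 11.95
ee_pos: [438.1, 170.2, 223.6]
ee_rot: [180.0, 0.0, 146.7]
force: [0.3, 0.4, -1.3]
gripper_width: 91.0
time_s: 12.37
ee_pos: [439.3, 170.8, 200.7]
ee_rot: [179.8, 0.1, 146.7]
force: [0.3, -0.4, 0.1]
gripper_width: 86.9
time_s: 12.78
ee_pos: [438.6, 170.6, 199.7]
ee_rot: [180.0, 0.0, 146.7]
force: [-0.9, 0.2, 2.9]
gripper_width: 57.8
```

```bash
python3 -m handwheel '[{"gripper":30,"travel":[0,0,-0.015],"twist":0},{"gripper":30,"travel":[0,0,-0.03],"twist":0},{"gripper":30,"travel":[0,0,-0.038],"twist":0},{"gripper":30,"travel":[0,0,-0.038],"twist":0},{"gripper":30,"travel":[0,0,-0.03],"twist":0}]'
python3 -m handwheel '[{"gripper":30,"travel":[-0.014,-0.008,-0.014],"twist":0},{"gripper":30,"travel":[-0.028,-0.014,0],"twist":0},{"gripper":30,"travel":[-0.03,-0.016,0],"twist":0},{"gripper":30,"travel":[-0.03,-0.016,0],"twist":0},{"gripper":30,"travel":[-0.03,-0.016,0],"twist":0}]'
python3 -m handwheel '[{"gripper":30,"travel":[-0.03,-0.016,0],"twist":0},{"gripper":30,"travel":[-0.03,-0.016,0],"twist":0},{"gripper":30,"travel":[-0.028,-0.014,0],"twist":0},{"gripper":30,"travel":[-0.0185,-0.010,0],"twist":-0.08},{"gripper":30,"travel":[0,0,0],"twist":-0.08}]'
python3 -m handwheel '[{"gripper":30,"travel":[0,0,0],"twist":-0.0686},{"gripper":30,"travel":[0,0,0],"twist":0},{"gripper":30,"travel":[0,0,0],"twist":0},{"gripper":30,"travel":[0,0,0],"twist":0},{"gripper":30,"travel":[0,0,0],"twist":0}]'
python3 - <<'E'
from h import *
for i in range(2): g=grab('wrist')
s=env.state();w=np.radians(s['ee_rot'][2]);o=-0.3*np.array([np.cos(w),np.sin(w)])
print(s['ee_pos'],s['ee_rot'],s['force'],s['gripper_width'],delta((568.55-o[0],-65.8-o[1],159.8),325.7))
e=s['ee_pos'];h=fit(g,e[0],e[1],s['ee_rot'][2],e[2]-199.7+42,rng=4);d=np.array(h[:2])-e[:2];print('inhand',np.cos(w)*d[0]+np.sin(w)*d[1],np.sin(w)*d[0]-np.cos(w)*d[1],h)
E
```

```text
time_s: 13.2
ee_pos: [438.3, 170.5, 352.6]
ee_rot: [179.9, 0.0, 146.7]
force: [-0.0, -0.1, -2.0]
gripper_width: 57.9
time_s: 13.62
ee_pos: [510.5, 38.3, 364.0]
ee_rot: [-180.0, -0.0, 146.7]
force: [-0.2, -0.2, -2.6]
gripper_width: 58.1
time_s: 14.03
ee_pos: [570.2, -69.2, 363.3]
ee_rot: [-179.9, 0.1, 155.9]
force: [1.0, -0.2, -2.3]
gripper_width: 57.9
time_s: 14.45
ee_pos: [568.4, -65.4, 364.1]
ee_rot: [-180.0, -0.0, 159.8]
force: [0.2, -1.0, -2.7]
gripper_width: 58.0
[568.52002073 -65.41960401 364.26786849] [ 1.79996103e+02 -9.12339080e-04  1.59786727e+02] [-0.31213011 -0.33505743 -2.35012006] 57.971999302458656 (array([ 0.1, -0.3, 38.6]), np.float64(-0.0002))
inhand -0.6258888156164268 0.4120082034284043 (np.float64(569.249718200125), np.float64(-65.24922450281949), np.float64(159.61149953048664), np.float32(37.775204))
```

```bash
python3 -m handwheel '[{"gripper":30,"travel":[0,-0.0003,0.008],"twist":0},{"gripper":30,"travel":[0,0,0.012],"twist":0},{"gripper":30,"travel":[0,0,0.006],"twist":0},{"gripper":30,"travel":[0,0,0.003],"twist":0},{"gripper":30,"travel":[0,0,0],"twist":0}]'
python3 -m handwheel '[{"gripper":30,"travel":[0,0,0.002],"twist":0},{"gripper":30,"travel":[0,0,0.002],"twist":0},{"gripper":30,"travel":[0,0,0.002],"twist":0},{"gripper":30,"travel":[0,0,0.001],"twist":0},{"gripper":30,"travel":[0,0,0],"twist":0}]'
python3 -m handwheel '[{"gripper":30,"travel":[0,0,0.001],"twist":0},{"gripper":30,"travel":[0,0,0.001],"twist":0},{"gripper":30,"travel":[0,0,0.0005],"twist":0},{"gripper":30,"travel":[0,0,0],"twist":0},{"gripper":30,"travel":[0,0,0],"twist":0}]'
```

```text
time_s: 14.97
ee_pos: [568.3, -65.9, 334.2]
ee_rot: [-180.0, -0.1, 159.8]
force: [-0.3, 0.3, -2.2]
gripper_width: 57.6
time_s: 15.38
ee_pos: [568.5, -66.0, 328.1]
ee_rot: [180.0, -0.0, 159.8]
force: [-0.4, 0.3, -2.8]
gripper_width: 57.7
time_s: 15.8
ee_pos: [568.5, -66.0, 325.8]
ee_rot: [180.0, 0.0, 159.8]
force: [0.0, 0.3, -1.7]
gripper_width: 58.1
```

```bash
python3 -m handwheel '[{"gripper":30,"travel":[0,0,0.0006],"twist":0},{"gripper":30,"travel":[0,0,0],"twist":0},{"gripper":30,"travel":[0,0,0],"twist":0}]'
python3 -m handwheel '[{"gripper":80,"travel":[0,0,0],"twist":0},{"gripper":100,"travel":[0,0,0],"twist":0},{"gripper":100,"travel":[0,0,0],"twist":0},{"gripper":100,"travel":[0,0,0],"twist":0}]'
python3 -m handwheel '[{"gripper":100,"travel":[0,0,-0.01],"twist":0},{"gripper":100,"travel":[0,0,-0.03],"twist":0},{"gripper":100,"travel":[0,0,-0.04],"twist":0},{"gripper":100,"travel":[0,0,-0.04],"twist":0},{"gripper":100,"travel":[0,0,-0.04],"twist":0}]'
python3 -m handwheel '[{"gripper":100,"travel":[0,0,-0.03],"twist":0},{"gripper":100,"travel":[0,0,-0.01],"twist":0},{"gripper":100,"travel":[0,0,0],"twist":0},{"gripper":100,"travel":[0,0,0],"twist":0},{"gripper":100,"travel":[0,0,0],"twist":0}]'
python3 - <<'E'
from h import *
for i in range(2):
    g=grab('wrist')
    print(fit(g,568.6,-66.1,159.8,168,'fs2.png',rng=5))
for r in env.pinpoint('wrist','vent_rim')[:2]: print(r,onz(g,r['uv'],177))
s=env.state();print(s['ee_pos'],s['ee_rot'],s['force'],s['qpos'],delta((537,-335,159.8)))
E
```

```text
time_s: 16.05
ee_pos: [568.5, -66.0, 325.8]
ee_rot: [180.0, 0.0, 159.8]
force: [-1.6, -0.1, 2.5]
gripper_width: 58.0
time_s: 16.38
ee_pos: [568.6, -66.0, 325.0]
ee_rot: [180.0, 0.0, 159.8]
force: [0.5, 1.0, -0.1]
gripper_width: 81.7
time_s: 16.8
ee_pos: [568.1, -65.9, 487.7]
ee_rot: [180.0, 0.0, 159.8]
force: [0.4, 0.7, 0.2]
gripper_width: 91.0
time_s: 17.22
ee_pos: [568.4, -66.0, 523.0]
ee_rot: [-180.0, -0.2, 159.8]
force: [-1.2, 0.3, 0.4]
gripper_width: 91.2
(np.float64(570.2304681793303), np.float64(-62.12396721116431), np.float64(154.9781825793215), np.float32(73.759224))
(np.float64(570.0326058816554), np.float64(-62.2398853392436), np.float64(155.08174846149387), np.float32(73.918976))
{'uv': [283.8, 196.8], 'confidence': 0.66} [568.68654242 -64.6457907  177.        ]
[568.62425031 -66.0289573  523.14323456] [-179.9579034    -0.21470129  159.79308   ] [ 0.35820938 -0.62929063 -1.03667152] [-7.77595297e+00  1.54164620e+01  7.70059095e+01  5.11125416e-03
  8.77963582e+01 -7.75693181e+01] (array([ -63.2, -263.3,    0. ]), np.float64(-0.0001))
```

View pics/fs2.png

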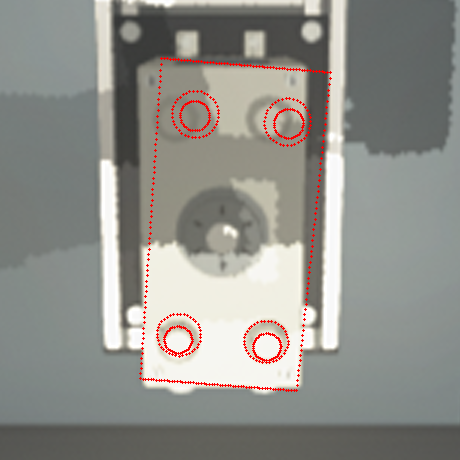

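The fit has locked onto the shadow, not the lid. In the picture the logger's edges run parallel to the foot frame, and contact came at the predicted height. I'll refit with a tight range and move over the tray.

```bash
python3 - <<'E'
from h import *
g=grab('wrist'); 
for z in (168,174): print(fit(g,568.6,-65.5,159.8,z,rng=2))
E
python3 -m handwheel '[{"gripper":100,"travel":[-0.004,-0.018,0],"twist":0},{"gripper":100,"travel":[-0.008,-0.034,0],"twist":0},{"gripper":100,"travel":[-0.009,-0.038,0],"twist":0},{"gripper":100,"travel":[-0.009,-0.038,0],"twist":0},{"gripper":100,"travel":[-0.009,-0.038,0],"twist":0}]'
python3 -m handwheel '[{"gripper":100,"travel":[-0.009,-0.038,0],"twist":0},{"gripper":100,"travel":[-0.009,-0.036,0],"twist":0},{"gripper":100,"travel":[-0.006,-0.023,0],"twist":0.1},{"gripper":100,"travel":[0,0,0.02],"twist":0.124},{"gripper":100,"travel":[0,0,0.02],"twist":0.124}]'
python3 -m handwheel '[{"gripper":100,"travel":[0,0,0.02],"twist":0.124},{"gripper":100,"travel":[0,0,0.02],"twist":0.124},{"gripper":100,"travel":[0,0,0.02],"twist":0.124},{"gripper":100,"travel":[0,0,0],"twist":0.121},{"gripper":100,"travel":[0,0,0],"twist":0}]'
python3 -m handwheel '[{"gripper":100,"travel":[0,0,0],"twist":0},{"gripper":100,"travel":[0,0,0],"twist":0},{"gripper":100,"travel":[0,0,0],"twist":0}]'
python3 - <<'E'
from h import *
g=grab('wrist','w3.png')
for n,z in (('seater_mid',42),('seater_face',4),('tray_in',4),('driver',10)):
    for r in env.pinpoint('wrist',n)[:2]: print(n,r,onz(g,r['uv'],z))
m=env.trace('wrist','seater_mid');print([(q['confidence'],q['uv'],q['pixels'].sum()) for q in m])
np.save('ms.npy',m[0]['pixels'])
s=env.state();print(s['ee_pos'],s['ee_rot'])
E
```

```text
(np.float64(569.1680341394242), np.float64(-65.64904122147504), np.float64(159.6921561562286), np.float32(88.28091))
(np.float64(569.1298907795142), np.float64(-61.937670909499005), np.float64(155.13146965361193), np.float32(75.36005))
time_s: 17.83
ee_pos: [547.5, -236.7, 524.3]
ee_rot: [180.0, -0.1, 159.8]
force: [0.4, -0.1, -0.5]
gripper_width: 91.0
time_s: 18.25
ee_pos: [536.5, -336.6, 484.4]
ee_rot: [180.0, 0.1, 139.3]
force: [0.5, 0.2, -0.7]
gripper_width: 91.4
time_s: 18.67
ee_pos: [536.7, -334.5, 422.6]
ee_rot: [-179.8, -0.2, 111.5]
force: [0.5, -0.3, 0.7]
gripper_width: 91.4
time_s: 18.92
ee_pos: [536.9, -334.6, 425.9]
ee_rot: [179.9, 0.1, 111.7]
force: [-0.6, -0.1, -0.2]
gripper_width: 91.3
seater_mid {'uv': [323.0, 77.0], 'confidence': 0.91} [ 532.40158318 -206.37597202   42.        ]
seater_mid {'uv': [235.3, 48.4], 'confidence': 0.73} [ 436.18265523 -214.47339971   42.        ]
seater_face {'uv': [323.5, 85.3], 'confidence': 0.86} [ 538.7103737  -207.78784951    4.        ]
seater_face {'uv': [239.1, 59.1], 'confidence': 0.72} [ 436.24644625 -217.63871622    4.        ]
tray_in {'uv': [273.8, 187.9], 'confidence': 0.97} [ 528.81625484 -344.13532782    4.        ]
driver {'uv': [265.9, 211.0], 'confidence': 0.91} [ 530.05985777 -374.63733063   10.        ]
[(0.91, [233.4, 47.0], np.int64(1154)), (0.86, [287.1, 191.3], np.int64(819)), (0.56, [324.4, 74.9], np.int64(964)), (0.52, [361.8, 252.6], np.int64(39))]
[ 536.78062118 -334.56964534  425.37842544] [1.79982962e+02 1.96687580e-02 1.11629878e+02]
```

View pics/w3.png

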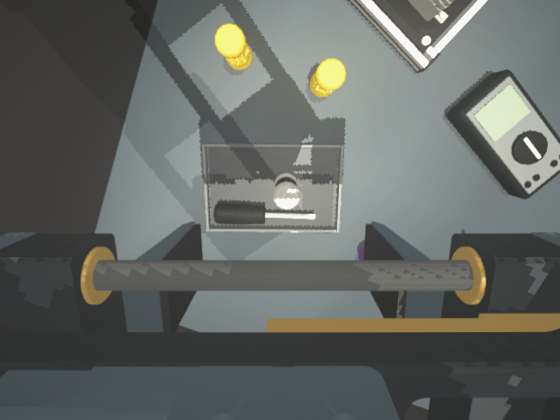

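Image 9: the silver tool is at (287,191) in the tray, with the driver's shaft just on the near side of it. The yellow look-alikes at (232,45) and (328,78) stand outside the tray. I'll fit the silhouette of the silver one.

```bash
cat >> h.py <<'E'
def seatfit(g,mask,x,y,z0=4):
    a=np.linspace(0,2*np.pi,60);S=4
    def hull(p):
        m=np.zeros((420*S,560*S),np.uint8)
        for r,z in((15,z0),(15,z0+18),(14.5,z0+64),(14.5,z0+76)): pass
        P=np.vstack([np.c_[p[0]+r*np.cos(a),p[1]+r*np.sin(a),0*a+z] for r,z in((15,z0),(15,z0+18),(14.5,z0+64),(14.5,z0+76))])
        q=((projN(g,P)+.5)*S).astype(np.int32);cv2.fillConvexPoly(m,cv2.convexHull(q),1)
        return cv2.resize(m.astype(np.float32),(560,420),interpolation=cv2.INTER_AREA)
    def cost(p):
        h=hull(p);M=mask.astype(np.float32);return -np.minimum(h,M).sum()/np.maximum(h,M).sum()
    r=minimize(cost,[x,y],method='Nelder-Mead',options=dict(initial_simplex=[[x,y],[x+6,y],[x,y+6]]))
    return r.x,-r.fun
E
python3 - <<'E'
from h import *
for i in range(2):
    g=grab('wrist');m=env.trace('wrist','seater_mid')
    m=min(m,key=lambda q:np.hypot(q['uv'][0]-287,q['uv'][1]-191));mm=m['pixels']
    p,q=seatfit(g,mm,535,-335);print(p,q,delta((p[0],p[1],111.6),221),mm.sum())
a=np.linspace(0,2*np.pi,80);v=cv2.resize(g['frame'][:,:,::-1],None,fx=5,fy=5,interpolation=2)
for r,z in((15,4),(14.5,80)):
    for u in projN(g,np.c_[p[0]+r*np.cos(a),p[1]+r*np.sin(a),0*a+z]): cv2.circle(v,(int(u[0]*5+2),int(u[1]*5+2)),1,(0,0,255),-1)
c,_=cv2.findContours(cv2.resize(mm.astype(np.uint8),None,fx=5,fy=5,interpolation=0),0,1);cv2.drawContours(v,c,-1,(0,255,0),1)
cv2.imwrite('pics/st.png',v[690:1190,1000:1760]); print(env.state()['ee_pos'])
E
```

```text
[ 540.14290118 -333.39537668] 0.9545323252677917 (array([-1.000e-01,  3.600e+00,  2.042e+02]), np.float64(0.0003)) 839
[ 540.55830325 -333.63180771] 0.9361109137535095 (array([ -0.5,   3.9, 204.2]), np.float64(0.0002)) 799
[ 536.78328845 -334.57695313  425.16387999]
```

View pics/st.png

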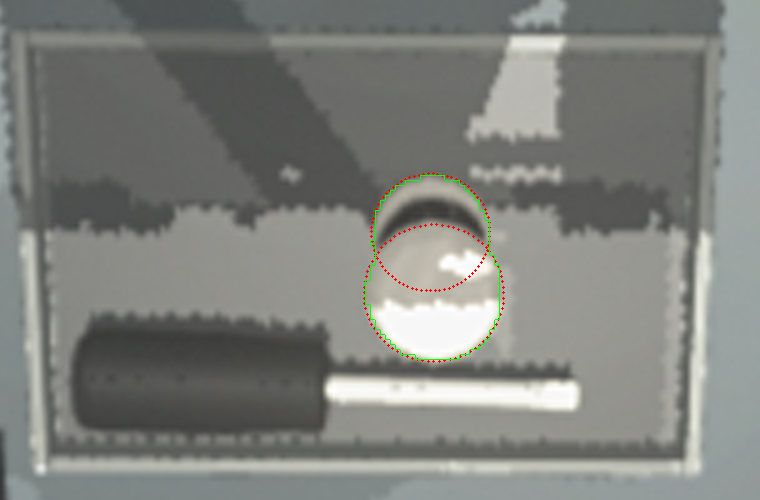

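```bash
python3 -m handwheel '[{"gripper":60,"travel":[-0.0003,0.0037,0.025],"twist":0},{"gripper":60,"travel":[0,0,0.038],"twist":0},{"gripper":60,"travel":[0,0,0.038],"twist":0},{"gripper":60,"travel":[0,0,0.03],"twist":0},{"gripper":60,"travel":[0,0,0.01],"twist":0}]' 50
python3 -m handwheel '[{"gripper":60,"travel":[0,0,0],"twist":0},{"gripper":60,"travel":[0,0,0],"twist":0},{"gripper":60,"travel":[0,0,0],"twist":0}]'
python3 - <<'E'
from h import *
g=grab('wrist','w4.png');s=env.state();print(s['ee_pos'],s['ee_rot'],s['gripper_width'],delta((540.3,-333.5,111.6),219))
E
```

```text
time_s: 19.83
ee_pos: [539.0, -332.6, 279.1]
ee_rot: [-179.7, -0.4, 111.6]
force: [-1.2, 0.1, -0.3]
gripper_width: 60.8
time_s: 20.08
ee_pos: [541.1, -334.0, 286.5]
ee_rot: [179.8, 0.2, 111.6]
force: [1.3, -0.8, 0.9]
gripper_width: 55.2
[ 541.08023644 -333.95511326  286.72745199] [179.83236141   0.22474346 111.60923139] 54.67619828576115 (array([ 0.7, -0.6, 67.7]), np.float64(0.0002))
```

```bash
python3 -m handwheel '[{"gripper":60,"travel":[-0.0002,-0.0003,0.015],"twist":0},{"gripper":60,"travel":[0,0,0.02],"twist":0},{"gripper":60,"travel":[0,0,0.018],"twist":0},{"gripper":60,"travel":[0,0,0.008],"twist":0},{"gripper":60,"travel":[0,0,0.004],"twist":0}]'
python3 -m handwheel '[{"gripper":60,"travel":[0,0,0],"twist":0},{"gripper":60,"travel":[0,0,0],"twist":0},{"gripper":60,"travel":[0,0,0],"twist":0},{"gripper":60,"travel":[0,0,0],"twist":0}]'
python3 - <<'E'
from h import *
g=grab('wrist');s=env.state();print(s['ee_pos'],s['ee_rot'],s['gripper_width'],s['force'],delta((540.3,-333.5,111.6),219))
E
```

```text
time_s: 20.55
ee_pos: [540.3, -333.9, 219.3]
ee_rot: [180.0, 0.0, 111.6]
force: [-0.2, -0.4, 0.8]
gripper_width: 55.0
time_s: 20.88
ee_pos: [540.5, -334.0, 220.3]
ee_rot: [179.9, 0.1, 111.6]
force: [0.1, 0.5, 0.5]
gripper_width: 54.4
[ 540.4162785  -333.94416814  220.14171746] [1.79932857e+02 8.26128991e-02 1.11604069e+02] 54.69671987763236 [-0.55220829 -0.03772684 -0.33591607] (array([0.5, 0.1, 1.1]), np.float64(0.0001))
```

```bash
python3 -m handwheel '[{"gripper":40,"travel":[0.0004,0,0.001],"twist":0},{"gripper":20,"travel":[0,0,0],"twist":0},{"gripper":15,"travel":[0,0,0],"twist":0},{"gripper":10,"travel":[0,0,0],"twist":0},{"gripper":10,"travel":[0,0,0],"twist":0}]' 50
python3 -m handwheel '[{"gripper":10,"travel":[0,0,0],"twist":0},{"gripper":10,"travel":[0,0,0],"twist":0},{"gripper":10,"travel":[0,0,0],"twist":0},{"gripper":10,"travel":[0,0,0],"twist":0}]' 50
python3 - <<'E'
from h import *
g=grab('wrist');s=env.state();print(s['ee_pos'],s['ee_rot'],s['gripper_width'],s['force'],s['torque'],delta((569.1,-65.6,111.6)))
E
```

```text
time_s: 21.35
ee_pos: [540.1, -333.4, 218.1]
ee_rot: [180.0, -0.0, 111.6]
force: [-0.6, 0.4, -0.6]
gripper_width: 26.9
time_s: 21.68
ee_pos: [540.0, -333.4, 218.1]
ee_rot: [180.0, -0.0, 111.6]
force: [-0.6, 0.1, 0.8]
gripper_width: 26.5
[ 540.03629107 -333.40464905  218.12480345] [ 1.79992212e+02 -4.39948346e-04  1.11607661e+02] 27.08330593794256 [-0.4933938  -0.31567083  0.34321874] [-0.05462793 -0.01047595  0.03089455] (array([238.3, 125.6,   0. ]), np.float64(0.0001))
```

```bash
python3 -m handwheel '[{"gripper":10,"travel":[0,0,-0.015],"twist":0},{"gripper":10,"travel":[0,0,-0.035],"twist":0},{"gripper":10,"travel":[0,0,-0.04],"twist":0},{"gripper":10,"travel":[0,0,-0.04],"twist":0},{"gripper":10,"travel":[0,0,-0.04],"twist":0}]'
python3 -m handwheel '[{"gripper":10,"travel":[0.01,0.005,-0.03],"twist":0},{"gripper":10,"travel":[0.025,0.013,0],"twist":0},{"gripper":10,"travel":[0.034,0.018,0],"twist":0},{"gripper":10,"travel":[0.034,0.018,0],"twist":0},{"gripper":10,"travel":[0.034,0.018,0],"twist":0}]'
python3 -m handwheel '[{"gripper":10,"travel":[0.034,0.018,0],"twist":0},{"gripper":10,"travel":[0.034,0.018,0],"twist":0},{"gripper":10,"travel":[0.02,0.011,0],"twist":0},{"gripper":10,"travel":[0.013,0.0066,0],"twist":0},{"gripper":10,"travel":[0,0,0],"twist":0}]'
python3 -m handwheel '[{"gripper":10,"travel":[0,0,0],"twist":0},{"gripper":10,"travel":[0,0,0],"twist":0},{"gripper":10,"travel":[0,0,0],"twist":0},{"gripper":10,"travel":[0,0,0],"twist":0}]'
python3 - <<'E'
from h import *
for i in range(2): g=grab('wrist','w5.png')
s=env.state();print(s['ee_pos'],s['ee_rot'],s['gripper_width'],s['force'],s['torque'],delta((568.9,-65.8,111.6),177+214.1))
b=grab('scene','s5.png')
for n,f in(('w5',(130,150,440,330)),('s5',(180,120,340,300))):
    a=cv2.imread(f'pics/{n}.png')[f[1]:f[3],f[0]:f[2]];cv2.imwrite(f'pics/{n}c.png',cv2.resize(a,(int(480*a.shape[1]/a.shape[0]),480),interpolation=2))
E
python3 -c "
import cv2,numpy as np
a=cv2.imread('pics/w5c.png');b=cv2.imread('pics/s5c.png');h=np.hstack([a,b]);f=min(1,798/h.shape[1]);cv2.imwrite('pics/c5.png',cv2.resize(h,None,fx=f,fy=f))"
```

```text
time_s: 22.15
ee_pos: [539.6, -333.2, 389.5]
ee_rot: [-180.0, -0.1, 111.6]
force: [0.6, -0.5, -1.8]
gripper_width: 27.0
time_s: 22.57
ee_pos: [556.1, -178.2, 418.0]
ee_rot: [-180.0, -0.0, 111.5]
force: [0.5, 0.5, -1.6]
gripper_width: 27.0
time_s: 22.98
ee_pos: [569.1, -63.1, 417.9]
ee_rot: [-180.0, -0.1, 111.8]
force: [-0.7, -0.5, -1.2]
gripper_width: 27.0
time_s: 23.32
ee_pos: [569.0, -67.0, 418.0]
ee_rot: [-180.0, 0.0, 111.5]
force: [-0.2, 0.4, -1.5]
gripper_width: 27.0
[569.07737756 -66.76533732 418.08482704] [-1.79996620e+02  3.91452425e-04  1.11530774e+02] 27.04167996157033 [-0.7348047   0.07803548 -0.35618309] [-0.08635208 -0.05550274  0.02771671] (array([ 1. ,  0.2, 27. ]), np.float64(-0.0012))
```

View pics/c5.png

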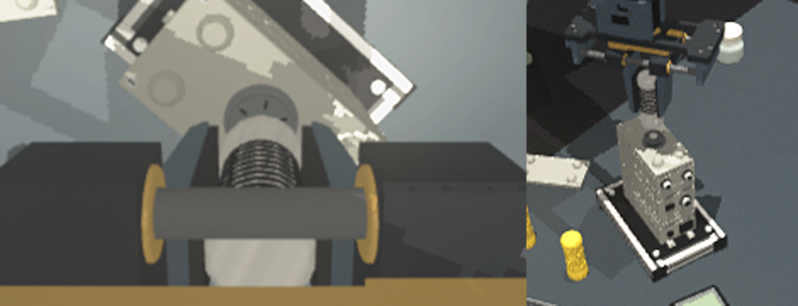

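Image 11: the tool is gripped upright above the plug, and the three modules form a straight stack. I'll lower it close, then press.

```bash
python3 -m handwheel '[{"gripper":10,"travel":[0.001,0,0.006],"twist":0},{"gripper":10,"travel":[0,0,0.008],"twist":0},{"gripper":10,"travel":[0,0,0.006],"twist":0},{"gripper":10,"travel":[0,0,0.003],"twist":0},{"gripper":10,"travel":[0,0,0],"twist":0}]' 58
python3 -m handwheel '[{"gripper":10,"travel":[0,0,0],"twist":0},{"gripper":10,"travel":[0,0,0],"twist":0},{"gripper":10,"travel":[0,0,0],"twist":0}]'
python3 - <<'E'
from h import *
g=grab('wrist');s=env.state();print(s['ee_pos'],s['ee_rot'],s['gripper_width'],s['force'],s['torque'],delta((568.9,-65.8,111.6),391.1))
E
```

```text
time_s: 23.88
ee_pos: [568.5, -64.9, 393.7]
ee_rot: [-179.9, -0.1, 111.6]
force: [-0.2, 0.3, -1.1]
gripper_width: 27.0
time_s: 24.13
ee_pos: [568.9, -65.0, 395.5]
ee_rot: [180.0, 0.0, 111.6]
force: [0.3, 0.4, -0.5]
gripper_width: 26.8
[568.85654669 -64.94444448 395.50095948] [1.79958853e+02 2.07941302e-02 1.11613708e+02] 26.505967457459583 [ 0.52924309 -0.21729313 -0.64330939] [-0.07882738 -0.0309937  -0.0567785 ] (array([-0.8, -0.3,  4.4]), np.float64(0.0002))
```

```bash
python3 -m handwheel '[{"gripper":10,"travel":[0,0,0.002],"twist":0},{"gripper":10,"travel":[0,0,0.001],"twist":0},{"gripper":10,"travel":[0,0,0.001],"twist":0},{"gripper":10,"travel":[0,0,0.001],"twist":0},{"gripper":10,"travel":[0,0,0],"twist":0}]'
```

```text
time_s: 24.6
ee_pos: [568.8, -65.0, 390.6]
ee_rot: [180.0, 0.0, 111.6]
force: [0.2, -0.4, 1.7]
gripper_width: 26.8
```

Contact at the predicted height. Now press.

```bash
python3 -m handwheel '[{"gripper":10,"travel":[0,0,0.001],"twist":0},{"gripper":10,"travel":[0,0,0.001],"twist":0},{"gripper":10,"travel":[0,0,0.001],"twist":0},{"gripper":10,"travel":[0,0,0],"twist":0}]'
python3 -m handwheel '[{"gripper":10,"travel":[0,0,0.001],"twist":0},{"gripper":10,"travel":[0,0,0.001],"twist":0},{"gripper":10,"travel":[0,0,0],"twist":0},{"gripper":10,"travel":[0,0,0],"twist":0}]'
```

```text
time_s: 24.93
ee_pos: [568.6, -64.9, 386.4]
ee_rot: [-180.0, -0.0, 111.6]
force: [-0.1, 1.4, -1.3]
gripper_width: 26.7
time_s: 25.27
ee_pos: [568.7, -65.0, 385.1]
ee_rot: [-180.0, -0.0, 111.6]
force: [0.1, -0.4, 0.4]
gripper_width: 26.9
```

```bash
python3 -m handwheel '[{"gripper":10,"travel":[0,0,0.001],"twist":0},{"gripper":10,"travel":[0,0,0],"twist":0},{"gripper":10,"travel":[0,0,0],"twist":0}]'
python3 -m handwheel '[{"gripper":10,"travel":[0,0,0.001],"twist":0},{"gripper":10,"travel":[0,0,0],"twist":0},{"gripper":10,"travel":[0,0,0],"twist":0},{"gripper":10,"travel":[0,0,0],"twist":0}]'
```

```text
time_s: 25.52
ee_pos: [568.8, -65.0, 384.9]
ee_rot: [179.9, 0.0, 111.6]
force: [-1.1, 0.4, 4.7]
gripper_width: 26.8
time_s: 25.85
ee_pos: [568.8, -65.0, 384.9]
ee_rot: [179.9, 0.1, 111.6]
force: [-2.5, 0.8, 9.5]
gripper_width: 26.9
```

The plug gave way and there is now a rigid stop 6 mm lower, so it is home. I'll lift the tool and carry it back to the tray.

```bash
python3 -m handwheel '[{"gripper":10,"travel":[0,0,-0.004],"twist":0},{"gripper":10,"travel":[0,0,-0.01],"twist":0},{"gripper":10,"travel":[0,0,-0.015],"twist":0},{"gripper":10,"travel":[0,0,-0.008],"twist":0},{"gripper":10,"travel":[-0.012,-0.006,0],"twist":0}]'
python3 -m handwheel '[{"gripper":10,"travel":[-0.024,-0.013,0],"twist":0},{"gripper":10,"travel":[-0.034,-0.018,0],"twist":0},{"gripper":10,"travel":[-0.034,-0.018,0],"twist":0},{"gripper":10,"travel":[-0.034,-0.018,0],"twist":0},{"gripper":10,"travel":[-0.034,-0.018,0],"twist":0}]'
python3 -m handwheel '[{"gripper":10,"travel":[-0.034,-0.018,0],"twist":0},{"gripper":10,"travel":[-0.02,-0.011,0],"twist":0},{"gripper":10,"travel":[-0.012,-0.006,0],"twist":0},{"gripper":10,"travel":[0,0,0.02],"twist":0},{"gripper":10,"travel":[0,0,0.035],"twist":0}]'
python3 -m handwheel '[{"gripper":10,"travel":[0,0,0.035],"twist":0},{"gripper":10,"travel":[0,0,0.02],"twist":0},{"gripper":10,"travel":[0,0,0],"twist":0},{"gripper":10,"travel":[0,0,0],"twist":0},{"gripper":10,"travel":[0,0,0],"twist":0}]'
python3 - <<'E'
from h import *
g=grab('wrist');s=env.state();print(s['ee_pos'],s['ee_rot'],s['gripper_width'],s['force'],delta((540,-333.4,111.6),218.1))
E
```

```text
time_s: 26.27
ee_pos: [568.1, -77.3, 422.2]
ee_rot: [179.8, 0.1, 111.7]
force: [0.2, 0.5, -0.7]
gripper_width: 26.5
time_s: 26.68
ee_pos: [546.6, -260.9, 419.4]
ee_rot: [-179.9, -0.0, 111.6]
force: [1.8, -0.2, -1.4]
gripper_width: 26.5
time_s: 27.1
ee_pos: [539.6, -334.5, 368.0]
ee_rot: [179.7, 0.4, 111.5]
force: [1.0, -0.2, -1.5]
gripper_width: 26.7
time_s: 27.52
ee_pos: [539.8, -332.8, 311.7]
ee_rot: [179.9, 0.1, 111.6]
force: [0.1, -1.0, -0.4]
gripper_width: 26.9
[ 539.91546392 -332.8753459   312.27106587] [179.85882338   0.18011119 111.62508095] 26.73264804746818 [-0.29395167 -0.47664716 -1.03679835] (array([-0.5, -0.1, 94.2]), np.float64(0.0004))
```

```bash
python3 -m handwheel '[{"gripper":10,"travel":[0.002,0,0.015],"twist":0},{"gripper":10,"travel":[0,0,0.03],"twist":0},{"gripper":10,"travel":[0,0,0.025],"twist":0},{"gripper":10,"travel":[0,0,0.012],"twist":0},{"gripper":10,"travel":[0,0,0.004],"twist":0}]'
python3 -m handwheel '[{"gripper":10,"travel":[0,0,0],"twist":0},{"gripper":10,"travel":[0,0,0],"twist":0},{"gripper":10,"travel":[0,0,0.002],"twist":0},{"gripper":10,"travel":[0,0,0.002],"twist":0},{"gripper":10,"travel":[0,0,0],"twist":0}]'
python3 -m handwheel '[{"gripper":10,"travel":[0,0,0.001],"twist":0},{"gripper":10,"travel":[0,0,0.001],"twist":0},{"gripper":10,"travel":[0,0,0],"twist":0},{"gripper":10,"travel":[0,0,0],"twist":0}]'
```

```text
time_s: 27.98
ee_pos: [538.4, -330.6, 223.3]
ee_rot: [-179.9, -0.1, 111.6]
force: [0.0, 0.3, -1.0]
gripper_width: 26.9
time_s: 28.4
ee_pos: [538.6, -330.8, 220.7]
ee_rot: [180.0, 0.0, 111.6]
force: [-0.5, -0.3, -1.7]
gripper_width: 26.6
time_s: 28.73
ee_pos: [538.5, -330.8, 218.1]
ee_rot: [180.0, -0.0, 111.6]
force: [0.2, 0.6, 0.4]
gripper_width: 26.7
```

```bash
python3 -m handwheel '[{"gripper":10,"travel":[0,0,0.0003],"twist":0},{"gripper":10,"travel":[0,0,0],"twist":0},{"gripper":10,"travel":[0,0,0],"twist":0},{"gripper":35,"travel":[0,0,0],"twist":0},{"gripper":50,"travel":[0,0,0],"twist":0}]' 10
python3 -m handwheel '[{"gripper":60,"travel":[0,0,0],"twist":0},{"gripper":60,"travel":[0,0,0],"twist":0},{"gripper":60,"travel":[0,0,0],"twist":0},{"gripper":60,"travel":[0,0,0],"twist":0}]'
python3 -m handwheel '[{"gripper":60,"travel":[0,0,-0.01],"twist":0},{"gripper":60,"travel":[0,0,-0.03],"twist":0},{"gripper":60,"travel":[0,0,-0.04],"twist":0},{"gripper":60,"travel":[0,0,-0.04],"twist":0},{"gripper":60,"travel":[0,0,-0.04],"twist":0}]'
python3 -m handwheel '[{"gripper":60,"travel":[0,0,-0.04],"twist":0},{"gripper":60,"travel":[0,0,-0.01],"twist":0},{"gripper":60,"travel":[0,0,0],"twist":0},{"gripper":60,"travel":[0,0,0],"twist":0},{"gripper":60,"travel":[0,0,0],"twist":0}]'
python3 - <<'E'
from h import *
np.set_printoptions(precision=1,suppress=True)
g=grab('wrist');m=env.trace('wrist','seater_mid')
m=min(m,key=lambda q:np.hypot(q['uv'][0]-287,q['uv'][1]-191));print(m['uv'],seatfit(g,m['pixels'],538.5,-331))
a=cv2.resize(g['frame'][110:270,170:400,::-1],None,fx=1.7,fy=1.7,interpolation=2)
t=grab('top')
for n in('driver','sparelid','plainbox','meter','jar'): print(n,[np.array(r['uv']) for r in env.pinpoint('top',n)[:1]])
s=grab('scene')['frame'][120:300,180:350,::-1];s=cv2.resize(s,None,fx=2.3,fy=2.3,interpolation=2)
o=np.zeros((420,800,3),np.uint8);o[:a.shape[0],:a.shape[1]]=a;o[:s.shape[0],400:400+s.shape[1]]=s[:420];cv2.imwrite('pics/end.png',o)
st=env.state();print(st['ee_pos'],st['time_s'])
E
```

```text
time_s: 29.15
ee_pos: [538.5, -330.8, 217.9]
ee_rot: [180.0, 0.0, 111.6]
force: [-0.2, 0.3, -0.4]
gripper_width: 35.8
time_s: 29.48
ee_pos: [538.5, -330.8, 217.8]
ee_rot: [180.0, -0.0, 111.6]
force: [0.2, -0.3, -1.0]
gripper_width: 54.7
time_s: 29.9
ee_pos: [538.2, -330.6, 380.3]
ee_rot: [180.0, 0.0, 111.6]
force: [0.4, -0.8, 0.3]
gripper_width: 54.3
time_s: 30.32
ee_pos: [538.1, -330.5, 425.8]
ee_rot: [-179.9, -0.2, 111.6]
force: [-0.4, 1.1, -1.1]
gripper_width: 54.7
[284.7, 192.6] (array([ 538.7, -330.7]), np.float64(0.9011696577072144))
driver [array([415.6, 213.8])]
sparelid [array([305.4, 277.3])]
plainbox [array([305.8, 277.9])]
meter [array([340.2, 127.3])]
jar [array([141.4, 265.5])]
[ 538.6 -330.8  427.4] 30.7667
```

View pics/end.png

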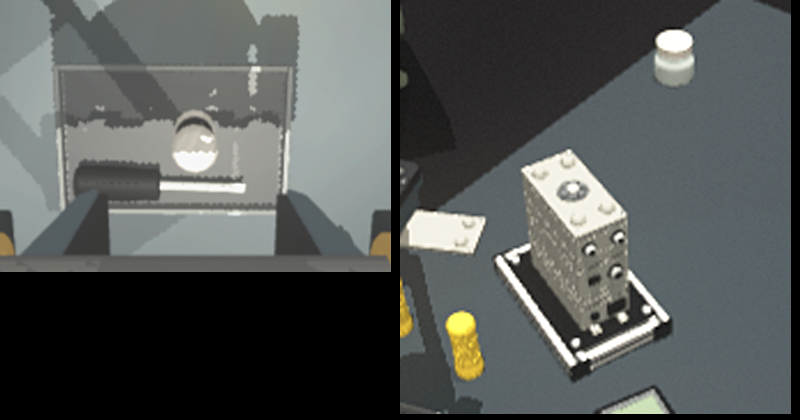

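```bash
python3 -c "
from h import *
print(env.job_done())"
```

```text
the job is handed in; nothing more can be done
None
```

The weather station is built and the job is handed in at about 31 s; no verdict came back. The battery is locked on the foot and the logger on the battery, both set down under force watch. The vent plug is pressed home with the silver tool, which stands upright in its tray again.

**Checks that agreed:**
- **Battery:** contact came within 0.5 mm of the predicted height. The lid fit matched the seated height better than one standing on the lugs.
- **Logger:** contact again came within 0.5 mm of prediction. A refit put it within about 1 mm and 0.1° of the battery.
- **Vent plug:** it gave way, and the tool then met a rigid stop about 6 mm below first contact. The final scene picture shows it flush.
- **Tool:** it stands free at (539, −331) mm on the tray floor, with the gripper well above it. The driver, spare lid, meter and jar were found within 2 pixels of where they started in the top view.

**Checks that failed or disagreed:**
- **Logger fit:** the first fit after seating locked onto a shadow, about 5° off. I discarded it after looking at the picture and refitting with a tight range.
- **Black box:** in the last top view the detector put the plain black box on the spare lid, which I took as a false report. The box was well clear of every path, but I did not check it again.

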